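# Clamp the cabin moulding in the cam jig with the square key

### The arm

A 6-joint arm with a two-finger parallel gripper is mounted at the origin on a cart in front of the work surface, level with it; the furniture and walls round the work are solid. World frame = base frame: x ahead of the robot, y to its left, z up, the work surface at z = 0. Lengths are in m, angles in rad, forces in N, time in s.
With the tool pointing down it reaches from about 0.325 to 1 m from the base axis. Payload 5.1 kg.
Tool frame: the origin (TCP) lies where the fingers leave the gripper's body, on its centre line; the fingertips stand 73 mm ahead of it and the grasp point (between the pads) lies 54 mm ahead of it (arm.grip_depth is the z of the grasp point in the tool frame, in m); z points along the fingers, x is the direction in which the jaws open and shut, and the axes are right-handed (so a half turn about z gives the same grasp; the last joint's range is limited). The gripper opens to 85 mm and grips with 20 to 120 N. Pads are 22 mm wide; open, the fingers measure 114 mm over their backs; the gripper's body (76 mm by 85 mm) begins 54 mm behind the grasp point. The pads swing forward as they close: fully open they stand 13 mm farther back than shut.
Start: joints at [-1.354, 0.124, 1.65, -0, 1.367, -0.083], TCP at [0.192, -0.621, 0.304] pointing down, gripper open.
Joint ranges: [-2.61, 2.61], [-1.02, 2.33], [0.03, 2.71], [-1.35, 4.49], [0.32, 2.68], [-2.91, 2.91]. Speed limits (rad/s): [2.57, 2.57, 3.14, 3.14, 3.14, 3.14].

### API

Orientations are given as a 3x3 rotation matrix whose columns are the frame's x, y, z axes.
In Python, from station import arm gives the robot as it stands. The module is installed in compiled form; this text tells all that it offers.
- The arm moves only by the tool servo_tool, never from a script. Its argument "moves" is a list of rows, each a list of 7 numbers: the shift along the tool's x, y, z in cm, then the turn, a rotation vector about the tool's x, y, z in rad, then the finger opening in cm, from 0 to 8.54. In form: [[dx, dy, dz, ax, ay, az, grip], ...]. A call has 1 to 12 rows; each row shifts and turns the pose as measured when the row begins, along the tool's axes as they then stand; what a row does not reach is not made up. A row lasts 1/8 s, in which the tool goes at most 62.5 mm and 10.7 degrees, less where a joint would pass 70% of its speed; a pose out of reach is approached as far as the arm can. A call with a gripper value outside its range is refused whole. The fingers move at their own pace and stop on an object; "squeeze" is the grip in N (left out, the last holds). Time passes only in rows, so rows that do not move let the fingers close. It gives the time, the measured TCP pose, the force and the opening at its end, in the units of the state.
- arm.observe(): the state, without advancing time (a new reading comes with each control period).
- arm.camera(name): name is "scene" or "top" or "wrist"; returns (picture, depth): 420x560x3 uint8, blue, green, red; 420x560 float32, m along the optical axis (not along the pixel's ray), 0 where there is no reading.
- arm.calibration(name): a dict with "fov_y" (degrees; the focal length in pixels is half the picture's height over the tangent of half this angle, whatever the lens; pixels are square), "cx", "cy" (the principal point, pixels), "R" (3x3) and "t" (3): a world point X has camera coordinates R X + t. Camera axes: x right, y down, z forward; pixel columns grow to the right and rows downward; lengths in m; the calibration is good to about 2 mm. The wrist camera is an equidistant fisheye: a pixel r from the principal point sees the ray r / f radians off the axis. A picture is of the moment at which its call begins: read the wrist's pose just before it. calibration takes no time and is no camera call; for the wrist camera it gives the pose at the moment of the call.
- arm.close_job(): hands the job in, once; it reports no verdict.
The state is a dict: "time": time; "joint_positions": joint angles; "joint_vel": joint speeds; "joint_efforts": joint torques, N m; "ee_pos": TCP position; "ee_rot": TCP orientation; "force": force on the tool from outside, world axes, zero at the start; "wrist_torque": the same for the moment, N m; "finger_gap": opening from 0.0 (shut) to 1.0 (fully open).
Only numpy, scipy, OpenCV 4.12 (cv2) and the standard library are available. Lean on these libraries where they do the work, as an engineer would, in place of code of your own. Each camera call takes 0.05 s, during which the arm holds its last target.

### The job

Take the loose square key out of its wooden block, put it fully down into the square socket of the jig's eccentric cam and turn it clockwise (seen from above) until the lobe presses the green cabin moulding firmly and squarely against the fence: feel for it, as it must be tight but not crushed. It takes a quarter to nearly a half turn, so let go and take a fresh hold if the wrist runs out. Leave the key standing in the socket, with the moulding clamped, and do not disturb the other things on the table.

Things in the scene. Friction and masses are not known exactly. Their poses are not given: they have to be found in the camera images.
- key: Loose 60 g square key, upright in key_block at the start. From the tip up: square steel shank 15 x 15 mm, 30 mm long (lowest 6 mm stepped to 13.5 mm); round collar 28 mm across, 6 mm high; black square head 28 x 28 mm, 36 to 66 mm above the tip, gripped across two flats. Origin at the tip, z up to the head, x and y normal to the flats of shank and head; fits the socket in any quarter turn.
- key_block: Fixed wooden block 64 x 64 x 36 mm high, with one upright square hole 17.5 mm wide, 32 mm deep in its middle; the key's collar rests on its top, the head's lower edge 6 mm above it. Origin at the centre of its underside.
- jig: Fixed plywood board 124 x 124 x 12 mm. Origin on the table directly under the cam's vertical axis; the board reaches from -42 to +82 mm in its x and +-62 mm in y. Its +x points from the cam to the fence.
- socket_mouth (a point): Centre of the cam's square socket's mouth, on the cam's axis, 48 mm above the table; z up, x and y normal to the socket's walls, turning with the cam. Socket 16.4 mm square, 1 mm chamfer, 22 mm deep, in a 26 mm square steel face with a round collar 38 mm across, 1.5 mm lower. The seated key stands on the socket's floor, its collar 8 mm above the mouth.
- cam (a joint): Turn of the cam (steel disc, radius 22 mm, 13 to 25 mm above the table, centre 7 mm off the axis), 0 to 2.9 rad, growing clockwise from above; 0: lobe away from the fence. Starts at 0.05 to 0.45; bears on the moulding at some 1.8 to 2.4. Turns freely with 0.06 N m, stays where left; then the torque climbs: 0.25 to 0.5 N m clamps well (10 to 25 N), about 0.1 rad past first touch; over 60 N crushes.
- fence: Fixed aluminium L-fence on the board, bar 14 x 100 mm, 20 mm high. Origin at the foot of its working face at mid-length, 12 mm above the table, about 45.5 mm from the cam's axis; -x points to the moulding and cam, y along the face. An end stop sits across its -y end, 38 mm from the middle.
- cabin_part: Green cabin moulding, 20 mm wide (its x), 62 mm long (its y), 10 mm high with an 18 mm high end wall; about 30 g, lying loose on the board between cam and fence, a few mm off the fence. Origin at the centre of its underside.
- mask_tape: Bystander: roll of masking tape, 68 mm across, 18 mm high.
- glue_bottle: Bystander: small bottle with green cap, 30 mm wide, 61 mm high.
- sanding_block: Bystander: brown sanding block 28 x 70 x 16 mm.
- peg_clamp: Bystander: wooden peg 15 x 72 x 12 mm.
- needle_file: Bystander: red-handled needle file, 154 mm long.
- paint_pot: Bystander: small pale paint pot, 38 mm across, 42 mm high.
Mind the look-alikes: they are no part of the job. There is more than one size of the key; the job needs the smaller.

How it is judged:
On the way, in this order (a step that is already met when the one before it is completed fails the run):
1. the key is fully down in the cam's socket, with the moulding not yet clamped (z of key in the frame of socket_mouth below -0.015 m and horizontal distance between key and socket_mouth below 0.004 m and angle between key's own z axis and vertical below 0.14 rad and contact force between cam and cabin_part below 1 N), for 0.2 s.
2. the cam, turned by the seated key, presses the moulding against the fence (z of key in the frame of socket_mouth below -0.015 m and horizontal distance between key and socket_mouth below 0.004 m and angle between key's own z axis and vertical below 0.14 rad and value of joint cam above 1.6 rad and contact force between each of cam, fence and cabin_part above 4 N), for 0.2 s.
At the end, for the whole second after the job is handed in: Key at rest in the socket: tip 15 mm or more below the mouth, within 4 mm of its axis, upright within 0.14 rad. Moulding flat on the board (3 mm), square to the fence (0.05 rad), its centre within 12 mm of the face, cam and fence each pressing on it with over 4 N (z of key in the frame of socket_mouth below -0.015 m and horizontal distance between key and socket_mouth below 0.004 m and angle between key's own z axis and vertical below 0.14 rad and contact force between each of cam, fence and cabin_part above 4 N and angle between the x axis of cabin_part and the x axis of fence, either way round below 0.05 rad and x of cabin_part in the frame of fence above -0.012 m and z of cabin_part in the frame of fence below 0.003 m and linear speed of key below 0.02 m/s); the robot touches nothing.
It fails at once if the moulding is crushed: the cam presses on it with more than 60 N (contact force between cam and cabin_part above 60 N).
It fails at once if a bystander is moved more than 30 mm (distance of any of mask_tape, glue_bottle, sanding_block, peg_clamp, needle_file, paint_pot from where it was at the start of the episode above 0.03 m).
It also fails if it takes over 69 s, if anything falls off the work surface, if the arm or the gripper's body presses on something with over 40 N, if the wrist force passes 120 N, or if a joint passes its speed limit or range.

## Working session

There is one attempt and no reset: what is moved stays moved. The work goes in short steps, Python scripts to look and compute and a tool call to move; the robot and the scene stay as the last step left them, time stands still between calls to the robot, and variables do not carry over. Pictures are saved under pics/ and viewed, and the job is handed in when it is done.

Besides the shell and the picture viewer there is one more tool, called after ">>>" as name(argument=value, ...), one argument or row to a line, values as JSON. servo_tool: Moves the arm, as the interface text tells. Its arguments: {"type":"object","properties":{"moves":{"type":"array"},"squeeze":{"type":"number"}},"required":["moves"]}

```bash
mkdir -p pics; cat > h.py <<'E'
import numpy as np, cv2
from station import arm
def shot(n,tag):
    p,d=arm.camera(n); cv2.imwrite(f'pics/{tag}.png',p); np.savez(f'pics/{tag}.npz',p=p,d=d,**{k:np.array(v) for k,v in arm.calibration(n).items()}); return p,d
def load(tag): return dict(np.load(f'pics/{tag}.npz'))
def foc(c): return 210/np.tan(np.radians(float(c['fov_y']))/2)
def pt(c,u,v,z=None,fish=False):
    f=foc(c); x=(u-c['cx'])/f; y=(v-c['cy'])/f
    if fish:
        r=np.hypot(x,y); s=np.sin(r)/r if r>1e-9 else 1; ray=np.array([x*s,y*s,np.cos(r)])
    else: ray=np.array([x,y,1.])
    R=c['R'];t=c['t']; o=-R.T@t; w=R.T@ray
    if z is None:
        d=c['d'][int(round(v)),int(round(u))]; return o+w*d/ray[2]
    return o+w*(z-o[2])/w[2]
E
python3 - <<'E'
from h import *
for n in ['scene','top','wrist']:
    shot(n,n+'0'); c=arm.calibration(n); print(n,c['fov_y'],c['cx'],c['cy'],-np.array(c['R']).T@np.array(c['t']))
print(arm.observe())
E
```

```text
scene 57.63475098473772 286.97599514770536 205.69484568150315 [0.15571954 0.83687581 0.50269309]
top 42.21116399176355 276.7419945540575 212.02937766809404 [0.41015332 0.01641391 1.33839298]
wrist 65.70646984690485 275.04134087927264 213.68128053098752 [ 0.25819935 -0.60123073  0.37345023]
{'time': 0.15, 'joint_positions': array([-1.35356234e+00,  1.24373866e-01,  1.65132258e+00, -1.67079291e-05,
        1.36757797e+00, -8.25866237e-02]), 'joint_vel': array([-0.00157632, -0.00137334, -0.00414678,  0.00191735, -0.00042835,
       -0.00210263]), 'joint_efforts': array([ 4.96423509e-04, -4.24224615e+01, -3.66013312e+01, -1.42800591e-04,
        4.64218785e-03, -1.04115628e-05]), 'ee_pos': array([ 0.19187686, -0.62066026,  0.30294562]), 'ee_rot': array([[ 2.95351740e-01, -9.55388511e-01, -3.78448108e-04],
       [-9.55387113e-01, -2.95351957e-01,  1.63870629e-03],
       [-1.67737655e-03, -1.22430308e-04, -9.99998586e-01]]), 'force': array([-0.03865851,  0.76156099, -0.2992054 ]), 'wrist_torque': array([-0.01435004,  0.03332802, -0.0371078 ]), 'finger_gap': 1.0009674288124715}
```

View pics/top0.png

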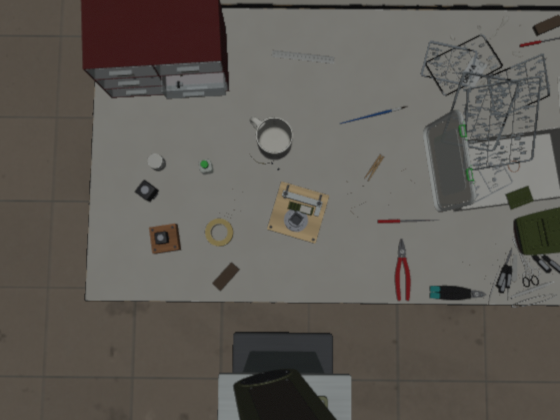

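View pics/scene0.png

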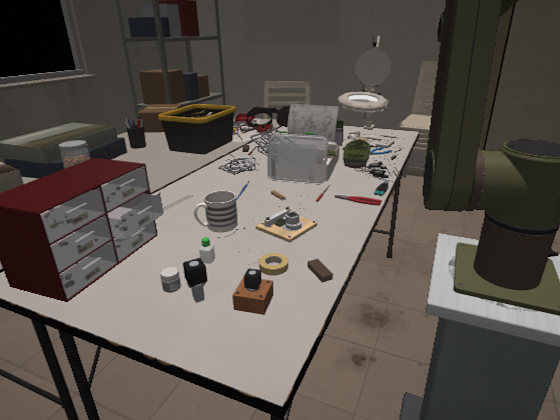

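View pics/wrist0.png

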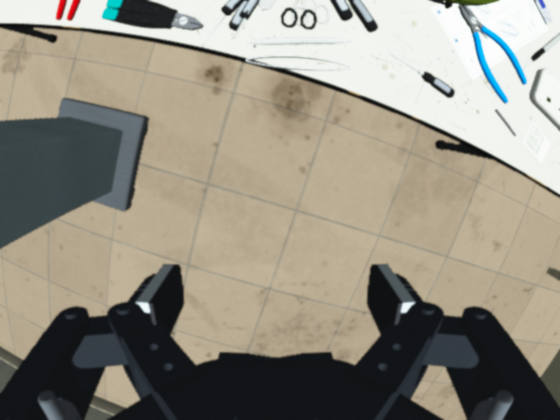

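Candidates for the key are the black-headed key upright in the wooden block (top 163,238; scene 253,280), and the larger loose key lying at (top 147,190; scene 195,275). The description (upright in the block, smaller) picks the first. I'll check it in crops.

```bash
python3 - <<'E'
from h import *
a=load('top0')['p'];s=load('scene0')['p']
g=lambda i:np.clip(255*(i/255.)**0.6,0,255).astype(np.uint8)
A=cv2.resize(g(a[170:270,120:220]),(400,400),interpolation=2)
B=cv2.resize(g(a[170:260,255:345]),(400,400),interpolation=2)
C=cv2.resize(g(s[180:330,150:350]),(400,300),interpolation=2)
cv2.imwrite('pics/c1.png',np.hstack([A,B])); cv2.imwrite('pics/c2.png',C)
c=load('top0')
for n,u,v in [('keytop',162,238),('blk',152,245),('big',147,190),('socket',295,220),('board',275,230),('table',200,280),('fence',303,196),('tape',208,232),('part',300,209)]:
    print(n,pt(c,u,v).round(4))
E
```

```text
keytop [0.4717 0.2873 0.0755]
blk [0.4567 0.3195 0.0348]
big [0.5823 0.3232 0.0866]
socket [ 0.5209 -0.0229  0.0246]
board [0.4966 0.0254 0.0169]
table [ 0.3735  0.2082 -0.005 ]
fence [ 0.5811 -0.0425  0.0131]
tape [0.4899 0.1877 0.0213]
part [ 0.5477 -0.0348  0.0252]
```

View pics/c1.png

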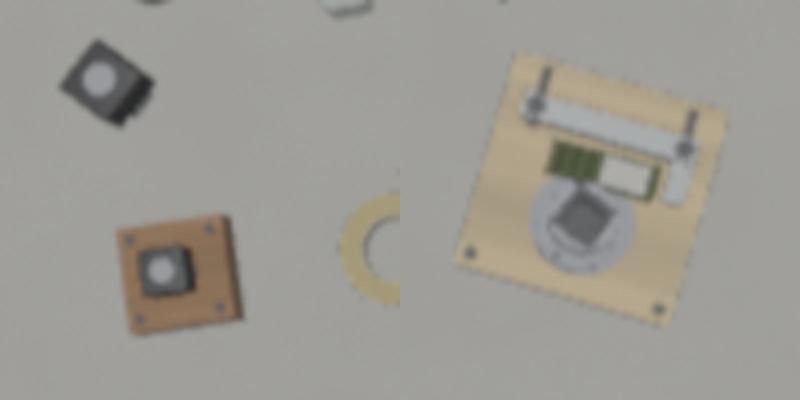

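View pics/c2.png

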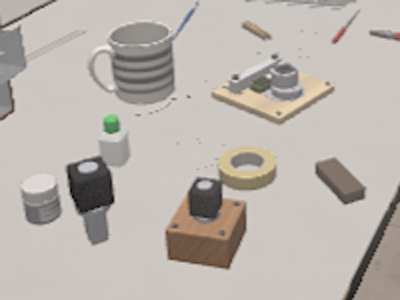

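The smaller key is the one in the block (crop ~162,270). The larger one stands separately and will be left alone. I'll move above the block in two legs, translation first and then the turn.

>>> servo_tool(
  moves=[
    [-4.9, -3.3, 0, 0, 0, 0, 6],
    [-4.9, -3.3, 0, 0, 0, 0, 6],
    [-4.9, -3.3, 0, 0, 0, 0, 6],
    [-4.9, -3.3, 0, 0, 0, 0, 6],
    [-4.9, -3.3, 0, 0, 0, 0, 6],
    [-4.9, -3.3, 0, 0, 0, 0, 6],
    [-4.9, -3.3, 0, 0, 0, 0, 6],
    [-4.9, -3.3, 0, 0, 0, 0, 6],
  ],
)

```text
time: 1.15
ee_pos: [0.3303, -0.1576, 0.3007]
ee_rot: [[0.286, -0.958, 0.001], [-0.958, -0.286, 0.007], [-0.006, -0.002, -1.0]]
force: [0.6, -0.1, -0.6]
finger_gap: 0.707
```

>>> servo_tool(
  moves=[
    [-4.9, -3.3, 0, 0, 0, 0, 6],
    [-4.9, -3.3, 0, 0, 0, 0, 6],
    [-4.9, -3.3, 0, 0, 0, 0, 6],
    [-4.9, -3.3, 0, 0, 0, 0, 6],
    [-4.9, -3.3, 0, 0, 0, 0, 6],
    [-4.9, -3.3, 0, 0, 0, 0, 6],
    [-4.9, -3.3, 0, 0, 0, 0, 6],
    [-4.0, -2.7, 0, 0, 0, 0, 6],
  ],
)

```text
time: 2.15
ee_pos: [0.4676, 0.3002, 0.3035]
ee_rot: [[0.289, -0.957, 0.007], [-0.957, -0.289, 0.004], [-0.002, -0.008, -1.0]]
force: [0.2, -0.2, 0.3]
finger_gap: 0.699
```

>>> servo_tool(
  moves=[
    [0, 0, 0, 0, 0, -0.185, 6],
    [0, 0, 0, 0, 0, -0.185, 6],
    [0, 0, 0, 0, 0, -0.185, 6],
    [0, 0, 0, 0, 0, -0.185, 6],
    [0, 0, 0, 0, 0, -0.185, 6],
    [0, 0, 0, 0, 0, -0.185, 6],
    [0, 0, 0, 0, 0, -0.185, 6],
    [0, 0, 0, 0, 0, -0.185, 6],
  ],
)

```text
time: 3.15
ee_pos: [0.4662, 0.3039, 0.2988]
ee_rot: [[0.974, 0.224, -0.0], [0.224, -0.974, 0.001], [0.0, -0.001, -1.0]]
force: [0.1, 0.7, 0.0]
finger_gap: 0.701
```

>>> servo_tool(
  moves=[
    [0, 0, 0, 0, 0, -0.185, 6],
    [0, 0, 0, 0, 0, -0.185, 6],
    [0, 0, 0, 0, 0, -0.185, 6],
    [0, 0, 0, 0, 0, -0.185, 6],
    [0, 0, 0, 0, 0, -0.185, 6],
    [0, 0, 0, 0, 0, -0.185, 6],
    [0, 0, 0, 0, 0, -0.185, 6],
    [0, 0, 0, 0, 0, -0.185, 6],
  ],
)

```text
time: 4.15
ee_pos: [0.4646, 0.3031, 0.2952]
ee_rot: [[-0.155, 0.988, -0.005], [0.988, 0.155, -0.002], [-0.001, -0.006, -1.0]]
force: [0.1, -0.4, -0.0]
finger_gap: 0.697
```

```bash
python3 - <<'E'
from h import *
p,d=shot('wrist','w1'); s=arm.observe(); print(s['ee_pos'],s['joint_positions'],np.degrees(np.arctan2(s['ee_rot'][1,0],s['ee_rot'][0,0])))
c=load('w1');print(-c['R'].T@c['t'],c['R'])
E
```

```text
[0.46462944 0.30304933 0.29510113] [ 4.80831142e-01 -7.85050611e-02  1.87105773e+00  9.49377462e-04
  1.35481281e+00 -1.24943916e+00] 99.12553111028832
[0.39652549 0.29123803 0.36600076] [[-1.56469040e-01  9.87682710e-01 -5.51441827e-04]
 [ 9.51321811e-01  1.50858784e-01  2.68753490e-01]
 [ 2.65526365e-01  4.15270020e-02 -9.63208834e-01]]
```

View pics/w1.png

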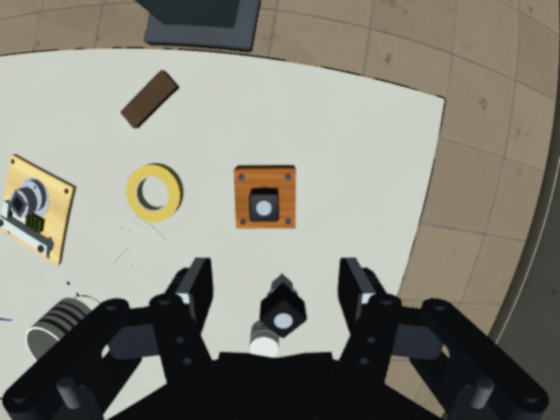

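The wrist view shows the block with the key head at (264,205), and the larger key at (285,310). I'll measure head and block by colour mask.

```bash
python3 - <<'E'
from h import *
c=load('w1');p=c['p']
crop=p[155:245,220:315]
cv2.imwrite('pics/c3.png',cv2.resize(crop,None,fx=6,fy=6,interpolation=2))
# label disc on head
hsv=cv2.cvtColor(p,cv2.COLOR_BGR2HSV)
wood=((hsv[...,0]<20)&(hsv[...,1]>110)&(hsv[...,2]>60)).astype(np.uint8); m=np.zeros_like(wood); m[155:245,220:315]=wood[155:245,220:315]
cn,_=cv2.findContours(m,cv2.RETR_EXTERNAL,2); k=max(cn,key=cv2.contourArea)
P=np.array([pt(c,u,v,0.036,True)[:2] for u,v in k[:,0,:]],np.float32)
r=cv2.minAreaRect(P*1000); print('block',r)
for n,u,v in [('disc',264,208)]: print(n,pt(c,u,v,0.072,True), pt(c,u,v,None,True))
for u,v in [(264,208),(285,315),(240,175)]: print(c['d'][v,u])
E
```

```text
block ((471.5864562988281, 291.7351989746094), (65.80803680419922, 62.02412414550781), 9.523774147033691)
disc [0.4737441  0.29285971 0.072     ] [0.47336986 0.29285185 0.07342485]
0.30228293
0.3159996
0.32864138
```

View pics/c3.png

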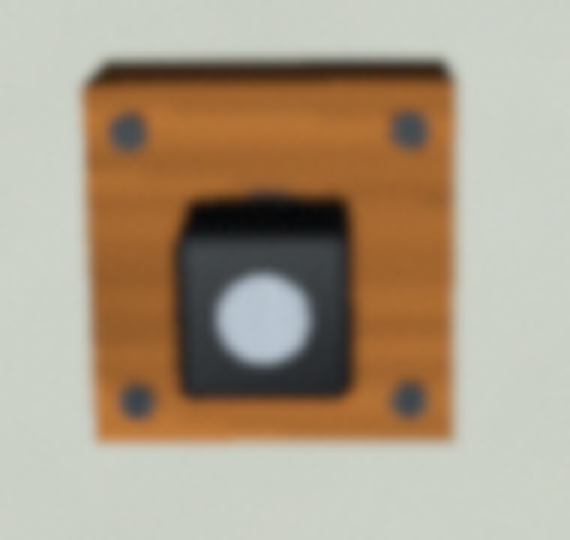

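>>> servo_tool(
  moves=[
    [-1.1, 0.7, 0, 0, 0, 0, 5.5],
    [0, 0, 4, 0, 0, 0, 5.5],
    [0, 0, 4, 0, 0, 0, 5.5],
    [0, 0, 3, 0, 0, 0, 5.5],
    [0, 0, 0, 0, 0, 0, 5.5],
  ],
)

```text
time: 4.82
ee_pos: [0.4754, 0.2905, 0.183]
ee_rot: [[-0.145, 0.989, -0.003], [0.989, 0.145, -0.002], [-0.002, -0.003, -1.0]]
force: [0.1, 0.5, 0.0]
finger_gap: 0.64
```

```bash
python3 - <<'E'
from h import *
p,d=shot('wrist','w2'); s=arm.observe(); print(s['ee_pos'],np.degrees(np.arctan2(s['ee_rot'][1,0],s['ee_rot'][0,0])))
E
```

```text
[0.47641479 0.29098532 0.18490471] 98.34263867834632
```

View pics/w2.png

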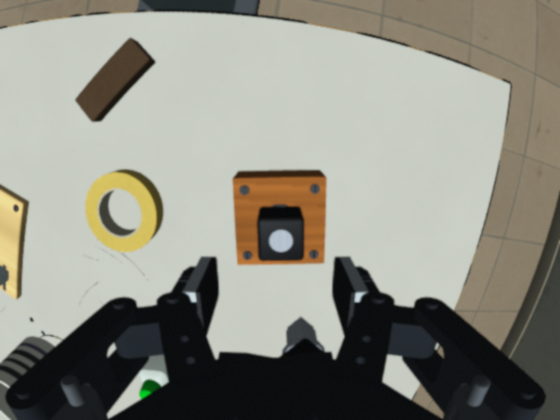

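```bash
python3 - <<'E'
from h import *
c=load('w2');p=c['p']
g=cv2.cvtColor(p,cv2.COLOR_BGR2GRAY)
m=np.zeros_like(g); m[225:255,265:297]=(g[225:255,265:297]>120)
cn,_=cv2.findContours(m,cv2.RETR_EXTERNAL,2);k=max(cn,key=cv2.contourArea);M=cv2.moments(k);u,v=M['m10']/M['m00'],M['m01']/M['m00'];print(u,v,cv2.contourArea(k))
print(pt(c,u,v,.072,True),pt(c,u,v,None,True))
m[:]=0; m[200:264,250:312]=(g[200:264,250:312]<62)
b=np.zeros_like(p); 
cv2.imwrite('pics/c4.png',cv2.resize(p[160:275,225:335],None,fx=5,fy=5,interpolation=2))
for a in range(3):
  s=arm.observe(); X=pt(c,u,v,.072,True); print('tool delta cm',(s['ee_rot'].T@(X-s['ee_pos'])*100).round(2))
E
```

```text
280.55384615384617 240.4371794871795 390.0
[0.47566648 0.29315663 0.072     ] [0.47449684 0.29293028 0.07515893]
tool delta cm [ 0.23 -0.04 11.29]
tool delta cm [ 0.23 -0.04 11.29]
tool delta cm [ 0.23 -0.04 11.29]
```

View pics/c4.png

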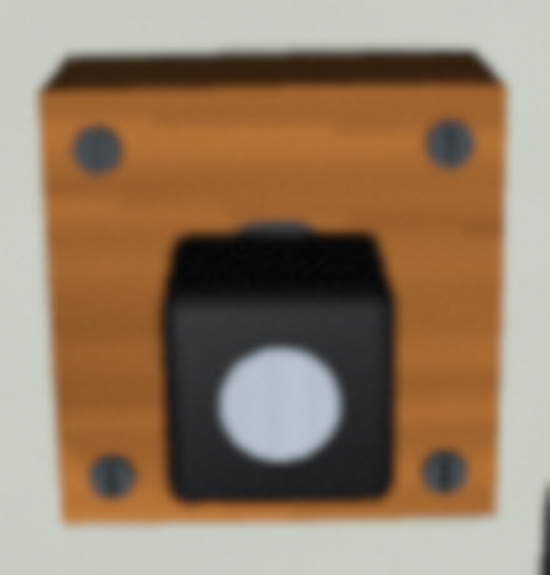

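>>> servo_tool(
  moves=[
    [0.2, 0, 1.5, 0, 0, -0.015, 5.5],
    [0, 0, 2.5, 0, 0, 0, 5.5],
    [0, 0, 2.5, 0, 0, 0, 5.5],
    [0, 0, 0, 0, 0, 0, 5.5],
  ],
)

```text
time: 5.38
ee_pos: [0.4801, 0.2946, 0.1234]
ee_rot: [[-0.16, 0.987, 0.01], [0.987, 0.16, 0.004], [0.003, 0.011, -1.0]]
force: [0.3, -0.5, -0.6]
finger_gap: 0.645
```

```bash
python3 - <<'E'
from h import *
p,d=shot('wrist','w3'); s=arm.observe(); print(s['ee_pos'],np.degrees(np.arctan2(s['ee_rot'][1,0],s['ee_rot'][0,0])),s['force'])
X=np.array([.4745,.293,.06]); print((s['ee_rot'].T@(X-s['ee_pos'])*100).round(2))
E
```

```text
[0.48099158 0.29505022 0.12498719] 99.18301032292962 [0.04698666 0.34091475 0.13039143]
[-0.12 -0.76  6.49]
```

View pics/w3.png

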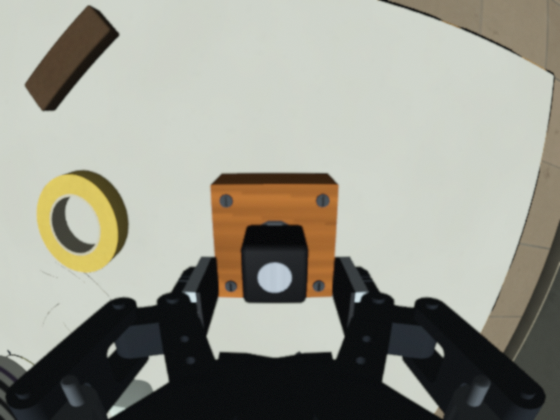

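>>> servo_tool(
  moves=[
    [-0.1, -0.65, 0, 0.011, -0.003, 0, 5.5],
    [0, 0, 0.6, 0, 0, 0, 5.5],
    [0, 0, 0.4, 0, 0, 0, 5.5],
    [0, 0, 0, 0, 0, 0, 5.5],
  ],
)

```text
time: 5.92
ee_pos: [0.4763, 0.294, 0.1184]
ee_rot: [[-0.16, 0.987, 0.008], [0.987, 0.16, 0.004], [0.002, 0.008, -1.0]]
force: [-0.2, -0.1, 0.2]
finger_gap: 0.642
```

```bash
python3 - <<'E'
from h import *
p,d=shot('wrist','w4'); s=arm.observe(); print(s['ee_pos'],s['ee_rot'].round(3),s['force'])
X=np.array([.4745,.293,.06]); print((s['ee_rot'].T@(X-s['ee_pos'])*100).round(2))
E
```

```text
[0.4764244  0.29404613 0.11853763] [[-0.16   0.987  0.008]
 [ 0.987  0.16   0.004]
 [ 0.002  0.009 -1.   ]] [ 0.81286947 -0.20865338 -0.14420201]
[-0.09 -0.26  5.85]
```

View pics/w4.png

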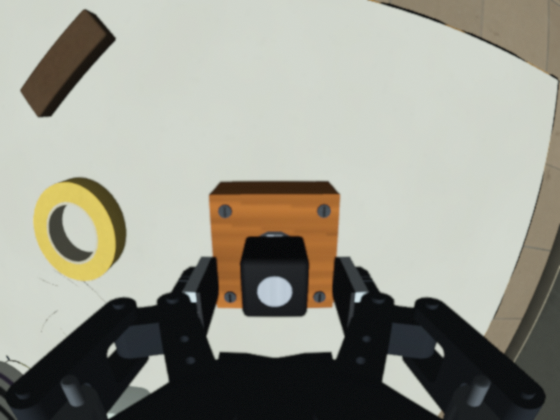

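>>> servo_tool(
  moves=[
    [-0.1, -0.3, 0.3, 0.01, -0.002, 0, 5.5],
    [0, 0, 0.3, 0.004, 0, 0, 5.5],
    [0, 0, 0, 0, 0, 0, 5.5],
  ],
)

```text
time: 6.35
ee_pos: [0.4735, 0.2925, 0.1121]
ee_rot: [[-0.16, 0.987, -0.006], [0.987, 0.16, -0.001], [0.0, -0.006, -1.0]]
force: [-0.3, 0.2, -0.2]
finger_gap: 0.641
```

```bash
python3 - <<'E'
from h import *
s=arm.observe(); print(s['ee_pos'],s['ee_rot'].round(3),s['force'])
X=np.array([.4745,.293,.06]); print((s['ee_rot'].T@(X-s['ee_pos'])*100).round(2))
E
```

```text
[0.4735094  0.29247927 0.11212392] [[-0.16   0.987 -0.006]
 [ 0.987  0.16  -0.001]
 [ 0.    -0.006 -1.   ]] [-0.32234751  0.17932757 -0.20653385]
[0.03 0.14 5.21]
```

>>> servo_tool(
  moves=[
    [0, 0.1, -0.2, -0.005, 0, 0, 2.5],
    [0, 0, 0, 0, 0, 0, 2.0],
    [0, 0, 0, 0, 0, 0, 2.0],
    [0, 0, 0, 0, 0, 0, 2.0],
    [0, 0, 0, 0, 0, 0, 2.0],
  ],
  squeeze=60,
)

```text
time: 6.98
ee_pos: [0.4749, 0.2928, 0.1146]
ee_rot: [[-0.16, 0.987, -0.0], [0.987, 0.16, 0.0], [0.0, -0.0, -1.0]]
force: [-0.8, 0.3, 0.5]
finger_gap: 0.317
```

```bash
python3 - <<'E'
from h import *
s=arm.observe(); print(s['ee_pos'],s['ee_rot'].round(3),s['force'],s['finger_gap']*85)
p,d=shot('wrist','w5')
E
```

```text
[0.47485381 0.29279492 0.11457648] [[-0.16   0.987 -0.   ]
 [ 0.987  0.16   0.   ]
 [ 0.    -0.    -1.   ]] [-0.80448877  0.33776408  0.46554922] 26.93706059825162
```

View pics/w5.png

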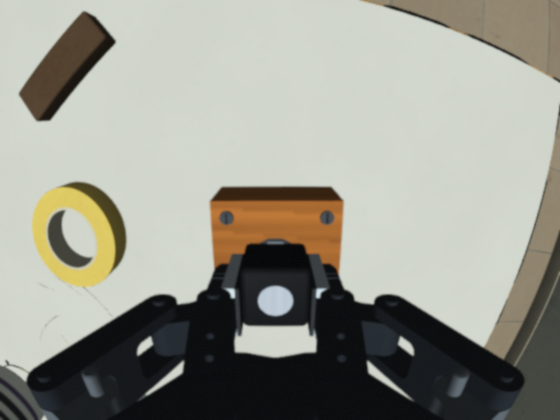

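>>> servo_tool(
  moves=[
    [0, 0, -1, 0, 0, 0, 2],
    [0, 0, -2.5, 0, 0, 0, 2],
    [0, 0, -4, 0, 0, 0, 2],
    [0, 0, -4, 0, 0, 0, 2],
    [0, 0, -4, 0, 0, 0, 2],
    [0, 0, 0, 0, 0, 0, 2],
  ],
)

```text
time: 7.78
ee_pos: [0.4747, 0.2926, 0.2766]
ee_rot: [[-0.16, 0.987, 0.001], [0.987, 0.16, 0.001], [0.001, 0.001, -1.0]]
force: [-0.0, 0.2, -0.6]
finger_gap: 0.319
```

```bash
python3 - <<'E'
from h import *
s=arm.observe(); print(s['ee_pos'],s['ee_rot'].round(3),s['force'],s['finger_gap']*85)
p,d=shot('wrist','w6')
c=load('top0');p=c['p']
hsv=cv2.cvtColor(p,cv2.COLOR_BGR2HSV)
m=((hsv[...,0]>10)&(hsv[...,0]<28)&(hsv[...,1]>50)&(hsv[...,2]>80)).astype(np.uint8); k=np.zeros_like(m);k[175:250,260:335]=m[175:250,260:335]
cn,_=cv2.findContours(k,0,2);q=max(cn,key=cv2.contourArea)
P=np.array([pt(c,u,v,.012)[:2] for u,v in q[:,0]],np.float32); print(cv2.minAreaRect(P*1000))
E
```

```text
[0.47471855 0.29259451 0.27662057] [[-0.16   0.987  0.001]
 [ 0.987  0.16   0.001]
 [ 0.001  0.001 -1.   ]] [-0.01543676  0.18705199 -0.61114574] 27.108068451000445
((541.8194580078125, -29.952072143554688), (123.33761596679688, 123.65040588378906), 73.97418975830078)
```

View pics/w6.png

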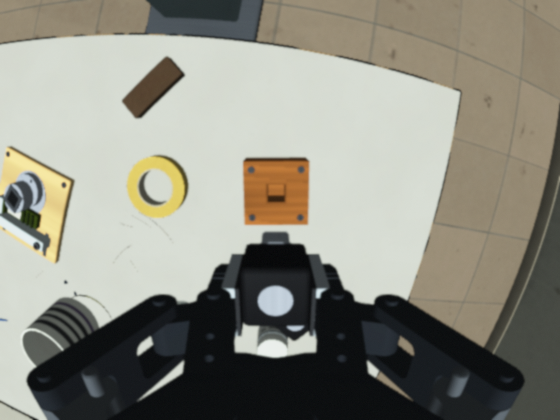

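>>> servo_tool(
  moves=[
    [-5.3, 0, 0, 0, 0, 0, 2],
    [-5.3, 0, 0, 0, 0, 0, 2],
    [-5.3, 0, 0, 0, 0, 0, 2],
    [-5.3, 0, 0, 0, 0, 0, 2],
    [-5.3, 0, 0, 0, 0, 0, 2],
    [-5.3, 0, 0, 0, 0, 0, 2],
    [0, 0, 0, 0, 0, 0, 2],
  ],
)

```text
time: 8.7
ee_pos: [0.5206, -0.0305, 0.2614]
ee_rot: [[-0.163, 0.986, -0.022], [0.987, 0.163, -0.002], [0.002, -0.022, -1.0]]
force: [0.3, 0.8, 0.1]
finger_gap: 0.322
```

```bash
python3 - <<'E'
from h import *
s=arm.observe(); print(s['ee_pos'],s['ee_rot'].round(3),s['force'],s['finger_gap']*85,s['joint_positions'])
p,d=shot('wrist','w7')
cv2.imwrite('pics/w7c.png',cv2.resize(p[120:270,180:380],None,fx=4,fy=4,interpolation=2))
E
```

```text
[ 0.5206333  -0.03050473  0.26135181] [[-0.163  0.986 -0.022]
 [ 0.987  0.163 -0.002]
 [ 0.002 -0.022 -1.   ]] [0.31511231 0.75328418 0.066175  ] 27.391172390308405 [-0.15945211 -0.1218792   1.96897316 -0.00536266  1.3162186  -1.89235961]
```

View pics/w7.png

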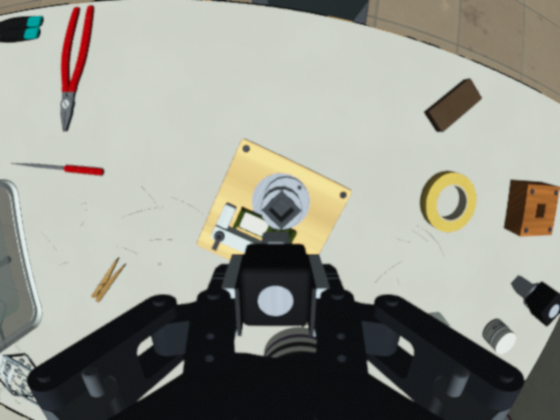

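View pics/w7c.png

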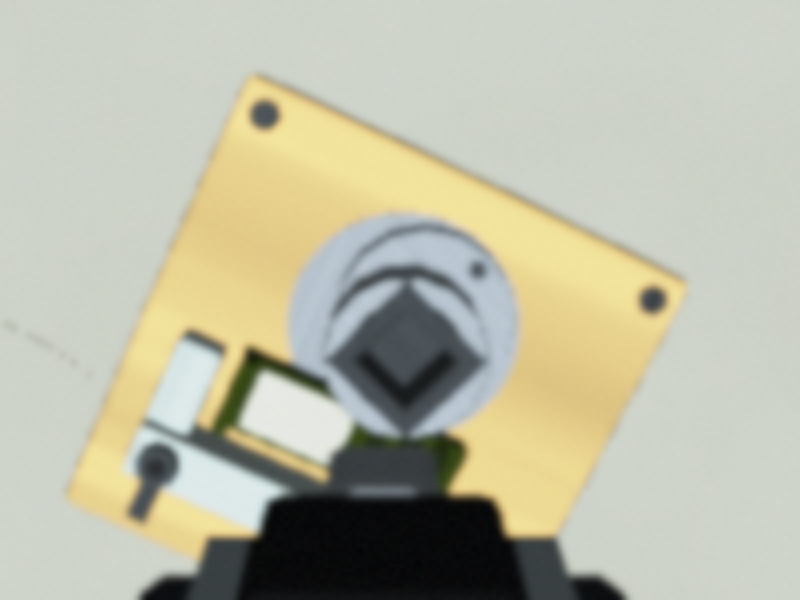

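```bash
python3 - <<'E'
from h import *
c=load('w7')
P=[]
for x,y in [(405,283),(326,360),(405,437),(488,360)]:
    u=180+(x+.5)/4-.5; v=120+(y+.5)/4-.5; P.append(pt(c,u,v,.048,True)[:2])
P=np.array(P);print(P.round(4),P.mean(0), P[[0,2]].mean(0),P[[1,3]].mean(0))
for i in range(4):
    e=P[(i+1)%4]-P[i]; print(np.linalg.norm(e)*1000,np.degrees(np.arctan2(e[1],e[0]))%90)
u=180+405/4;v=120+330/4; print(pt(c,u,v,None,True))
# key axis in tool frame from disc
p=c['p'];g=cv2.cvtColor(p,6);m=np.zeros_like(g);m[280:320,250:302]=g[280:320,250:302]>120
cn,_=cv2.findContours(m,0,2);k=max(cn,key=cv2.contourArea);M=cv2.moments(k);u,v=M['m10']/M['m00'],M['m01']/M['m00']
s=arm.observe();print(u,v)
R=s['ee_rot'];o=-c['R'].T@c['t'];f=foc(c);x=(u-c['cx'])/f;y=(v-c['cy'])/f;r=np.hypot(x,y);ray=np.array([x*np.sin(r)/r,y*np.sin(r)/r,np.cos(r)])
w=R.T@c['R'].T@ray; oo=R.T@(o-s['ee_pos']); print('key in tool',oo+w*(0.0426-oo[2])/w[2])
E
```

```text
[[ 0.5047 -0.0267]
 [ 0.525  -0.0414]
 [ 0.54   -0.0207]
 [ 0.519  -0.0052]] [ 0.52217561 -0.02350317] [ 0.52234585 -0.02371356] [ 0.52200537 -0.02329278]
25.054979811675558 54.16132647102488
25.561824504775622 53.890254273475314
26.101283138505718 53.53892947266064
25.861573655884033 56.20848416973435
[ 0.52031859 -0.02323275  0.02598769]
275.0427458412297 300.4007159401979
key in tool [-0.0010261  -0.00102765  0.0426    ]
```

>>> servo_tool(
  moves=[
    [0, 0.2, 0, -0.02, 0, 0, 2],
    [0, 0, 0, 0, 0, 0.16, 2],
    [0, 0, 0, 0, 0, 0.16, 2],
    [0, 0, 0, 0, 0, 0.16, 2],
    [0, 0, 0, 0, 0, 0.16, 2],
    [0, 0, 0, 0, 0, 0.15, 2],
    [0, 0, 0, 0, 0, 0, 2],
  ],
)

```text
time: 9.62
ee_pos: [0.5197, -0.018, 0.2563]
ee_rot: [[0.592, 0.806, -0.006], [0.806, -0.592, 0.006], [0.002, -0.009, -1.0]]
force: [0.6, 0.5, -0.7]
finger_gap: 0.32
```

```bash
cat > st.py <<'E'
from h import *
import sys
s=arm.observe();R=s['ee_rot'];print('t',s['time'],s['ee_pos'].round(4),'yaw',np.degrees(np.arctan2(R[1,0],R[0,0])).round(2),'levelfix ax,ay',R[2,1].round(4),-R[2,0].round(4),'F',s['force'].round(2),'M',s['wrist_torque'].round(3),'gap',round(s['finger_gap']*85,1),'q',s['joint_positions'].round(2))
X=np.array([.5222,-.0235,.048])
K=s['ee_pos']+R@np.array([-.0007,-.0005,.1086]); print('tip',K.round(4),'delta tool cm',(R.T@(X-K)*100).round(2), 'tip above mouth mm',((K-X)[2]*1000).round(1))
E
python3 st.py
```

```text
t 9.625 [ 0.5197 -0.018   0.2563] yaw 53.67 levelfix ax,ay -0.0087 -0.0015 F [ 0.63  0.5  -0.71] M [ 0.043 -0.008 -0.042] gap 27.2 q [-0.14 -0.13  1.98  0.01  1.29 -1.08]
tip [ 0.5182 -0.0176  0.1477] delta tool cm [-0.25  0.76  9.96] tip above mouth mm 99.7
```

>>> servo_tool(
  moves=[
    [-0.25, 0.7, 1.5, -0.008, -0.001, -0.01, 2],
    [0, 0, 2.5, 0, 0, 0, 2],
    [0, 0, 2.5, 0, 0, 0, 2],
    [0, 0, 0, 0, 0, 0, 2],
  ],
)

```text
time: 10.12
ee_pos: [0.5233, -0.0228, 0.1863]
ee_rot: [[0.574, 0.819, -0.001], [0.819, -0.574, 0.0], [-0.0, -0.001, -1.0]]
force: [-0.4, 0.3, -0.6]
finger_gap: 0.319
```

```bash
python3 st.py; python3 -c "
from h import *
p,d=shot('wrist','w8')
cv2.imwrite('pics/w8c.png',cv2.resize(p[140:340,180:380],None,fx=3,fy=3,interpolation=2))"; python3 -c "
from h import *
p,d=shot('scene','s8')
cv2.imwrite('pics/s8c.png',cv2.resize(p[130:260,210:370],None,fx=4,fy=4,interpolation=2))"
```

```text
t 10.125 [ 0.5233 -0.0228  0.1863] yaw 54.95 levelfix ax,ay -0.0007 0.0001 F [-0.35  0.25 -0.61] M [0.002 0.007 0.018] gap 27.2 q [-0.15 -0.05  2.04  0.    1.16 -1.11]
tip [ 0.5224 -0.023   0.0777] delta tool cm [-0.05  0.01  2.97] tip above mouth mm 29.7
```

View pics/w8c.png

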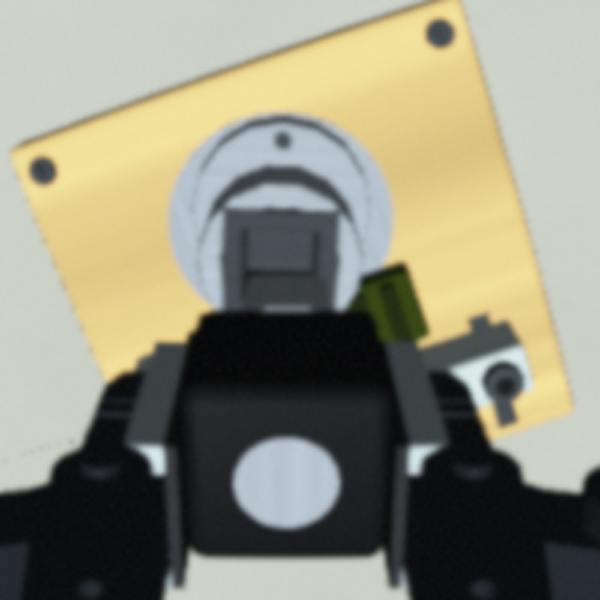

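View pics/s8c.png

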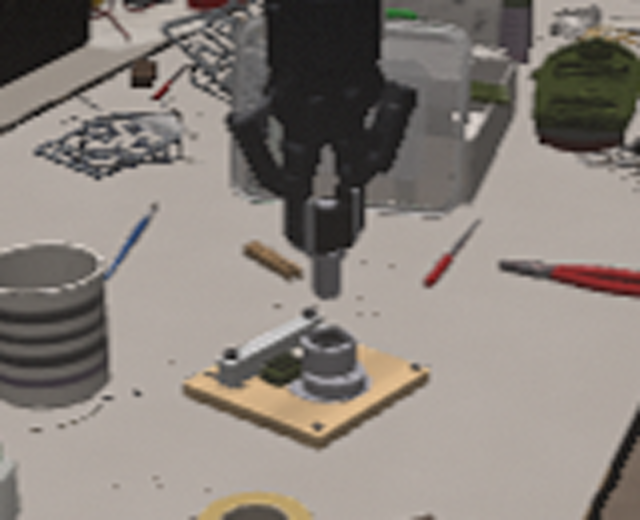

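>>> servo_tool(
  moves=[
    [0, 0, 1.5, 0, 0, 0.01, 2],
    [0, 0, 0.7, 0, 0, 0, 2],
    [0, 0, 0, 0, 0, 0, 2],
  ],
)

```text
time: 10.6
ee_pos: [0.5264, -0.0233, 0.168]
ee_rot: [[0.583, 0.813, 0.009], [0.813, -0.583, -0.001], [0.004, 0.008, -1.0]]
force: [-1.0, -0.3, 0.1]
finger_gap: 0.316
```

```bash
python3 st.py; python3 -c "
from h import *
p,d=shot('wrist','w9')
cv2.imwrite('pics/w9c.png',cv2.resize(p[170:270,230:330],None,fx=6,fy=6,interpolation=2))"; python3 -c "
from h import *
p,d=shot('scene','s9')
cv2.imwrite('pics/s9c.png',cv2.resize(p[170:240,260:330],None,fx=8,fy=8,interpolation=2))"
```

```text
t 10.6 [ 0.5264 -0.0233  0.168 ] yaw 54.35 levelfix ax,ay 0.0076 -0.0041 F [-1.05 -0.33  0.1 ] M [-0.044 -0.022 -0.032] gap 26.9 q [-0.15 -0.03  2.05  0.    1.11 -1.09]
tip [ 0.5265 -0.0237  0.0594] delta tool cm [-0.24 -0.37  1.13] tip above mouth mm 11.4
```

View pics/w9c.png

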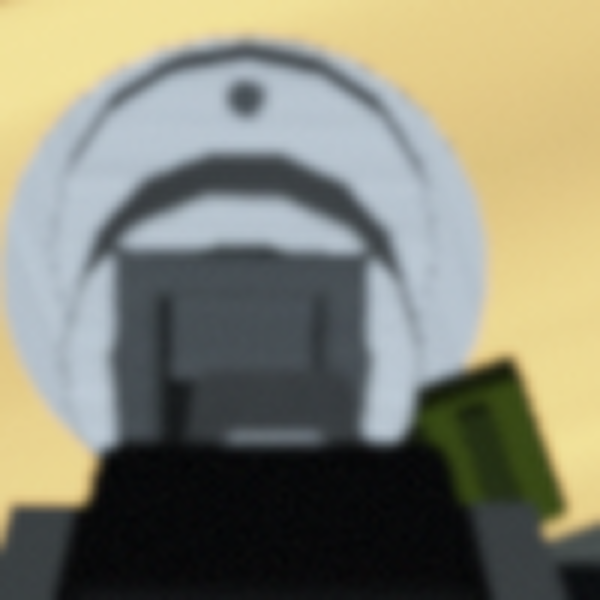

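View pics/s9c.png

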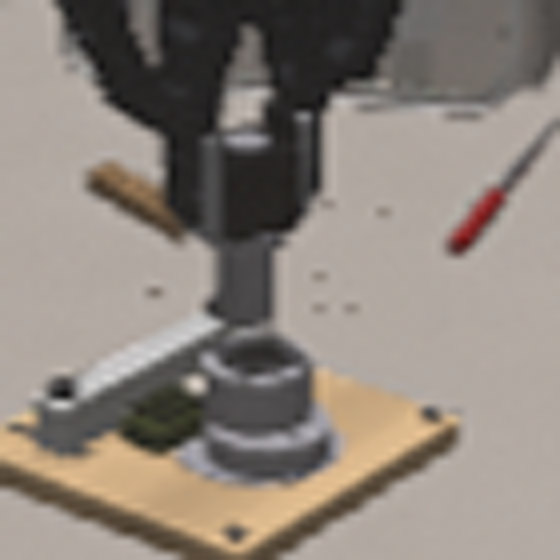

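>>> servo_tool(
  moves=[
    [-0.2, -0.35, 0, 0.007, -0.004, 0, 2],
    [0, 0, 0, 0, 0, 0, 2],
  ],
)

```text
time: 10.95
ee_pos: [0.5227, -0.0229, 0.1692]
ee_rot: [[0.583, 0.813, 0.002], [0.813, -0.583, -0.001], [0.001, 0.002, -1.0]]
force: [-0.5, -0.3, -1.0]
finger_gap: 0.318
```

```bash
python3 st.py
```

```text
t 10.95 [ 0.5227 -0.0229  0.1692] yaw 54.35 levelfix ax,ay 0.002 -0.0008 F [-0.45 -0.3  -0.96] M [-0.099  0.032  0.017] gap 27.0 q [-0.15 -0.03  2.05 -0.    1.12 -1.09]
tip [ 0.5221 -0.0232  0.0606] delta tool cm [-0.02  0.02  1.26] tip above mouth mm 12.6
```

>>> servo_tool(
  moves=[
    [0, 0, 0.4, 0.002, 0, 0, 2],
    [0, -0.05, 0.3, 0.001, 0, 0, 2],
    [0, 0, 0, 0, 0, 0, 2],
  ],
)

```text
time: 11.32
ee_pos: [0.5223, -0.0226, 0.162]
ee_rot: [[0.583, 0.813, 0.0], [0.813, -0.583, 0.001], [0.001, -0.001, -1.0]]
force: [-0.1, -1.2, -0.7]
finger_gap: 0.319
```

```bash
python3 st.py; python3 -c "
from h import *
p,d=shot('wrist','w10')
cv2.imwrite('pics/w10c.png',cv2.resize(p[170:270,230:330],None,fx=6,fy=6,interpolation=2))"; python3 -c "
from h import *
p,d=shot('scene','s10')
cv2.imwrite('pics/s10c.png',cv2.resize(p[170:240,260:330],None,fx=8,fy=8,interpolation=2))"
```

```text
t 11.325 [ 0.5223 -0.0226  0.162 ] yaw 54.35 levelfix ax,ay -0.0007 -0.0011 F [-0.08 -1.21 -0.71] M [0.018 0.011 0.052] gap 27.1 q [-0.15 -0.02  2.05  0.    1.11 -1.1 ]
tip [ 0.5215 -0.0227  0.0534] delta tool cm [-0.02  0.1   0.54] tip above mouth mm 5.4
```

View pics/w10c.png

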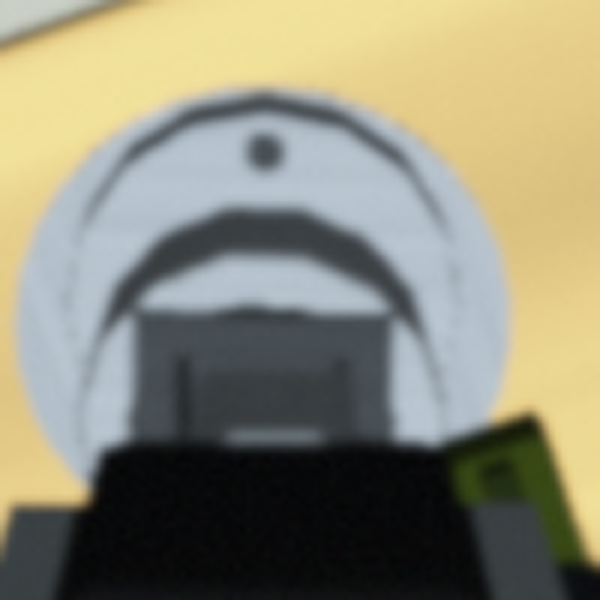

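View pics/s10c.png

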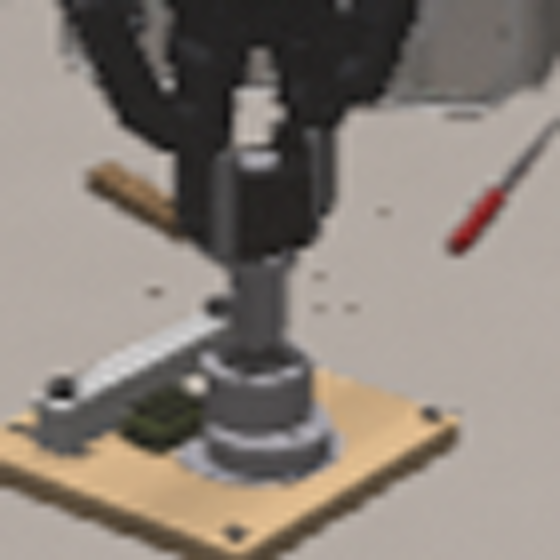

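>>> servo_tool(
  moves=[
    [-0.05, 0.08, 0.3, 0, 0, 0, 2],
    [0, 0, 0.3, 0, 0, 0, 2],
    [0, 0, 0.3, 0, 0, 0, 2],
    [0, 0, 0, 0, 0, 0, 2],
  ],
)

```text
time: 11.92
ee_pos: [0.5231, -0.0237, 0.1528]
ee_rot: [[0.583, 0.813, 0.001], [0.813, -0.583, 0.001], [0.001, 0.0, -1.0]]
force: [-0.3, 0.1, -0.9]
finger_gap: 0.317
```

```bash
python3 st.py
```

```text
t 11.925 [ 0.5231 -0.0237  0.1528] yaw 54.35 levelfix ax,ay 0.0001 -0.0013 F [-0.27  0.09 -0.9 ] M [-0.009 -0.051 -0.003] gap 27.0 q [-0.15 -0.01  2.06  0.    1.09 -1.1 ]
tip [ 0.5223 -0.0238  0.0442] delta tool cm [ 0.02 -0.03 -0.38] tip above mouth mm -3.8
```

>>> servo_tool(
  moves=[
    [0, 0, 0.3, 0, 0, 0, 2],
    [0, 0, 0.3, 0, 0, 0, 2],
    [0, 0, 0, 0, 0, 0, 2],
  ],
)

```text
time: 12.3
ee_pos: [0.5235, -0.0241, 0.147]
ee_rot: [[0.583, 0.813, 0.002], [0.813, -0.583, -0.0], [0.001, 0.002, -1.0]]
force: [0.1, -0.5, -0.5]
finger_gap: 0.314
```

```bash
python3 st.py
```

```text
t 12.3 [ 0.5235 -0.0241  0.147 ] yaw 54.36 levelfix ax,ay 0.0016 -0.001 F [ 0.08 -0.45 -0.52] M [-0.114 -0.155 -0.049] gap 26.7 q [-0.15 -0.    2.06  0.    1.08 -1.1 ]
tip [ 0.5229 -0.0244  0.0384] delta tool cm [ 0.03 -0.1  -0.96] tip above mouth mm -9.6
```

>>> servo_tool(
  moves=[
    [0, -0.05, 0.3, 0.002, 0, 0, 2],
    [0, 0, 0.3, 0, 0, 0, 2],
    [0, 0, 0.3, 0, 0, 0, 2],
    [0, 0, 0, 0, 0, 0, 2],
  ],
)

```text
time: 12.8
ee_pos: [0.5235, -0.0241, 0.1376]
ee_rot: [[0.583, 0.813, 0.001], [0.813, -0.583, 0.0], [0.001, 0.001, -1.0]]
force: [1.6, -1.3, -1.5]
finger_gap: 0.317
```

```bash
python3 st.py
```

```text
t 12.8 [ 0.5235 -0.0241  0.1376] yaw 54.36 levelfix ax,ay 0.0011 -0.0011 F [ 1.59 -1.28 -1.47] M [-0.269 -0.26  -0.01 ] gap 26.9 q [-0.15  0.01  2.07  0.    1.06 -1.1 ]
tip [ 0.5228 -0.0243  0.029 ] delta tool cm [ 0.03 -0.1  -1.9 ] tip above mouth mm -19.0
```

Going down freely. The last ~3 mm to the floor.

>>> servo_tool(
  moves=[
    [0, -0.05, 0.2, 0, 0, 0, 2],
    [0, 0, 0.2, 0, 0, 0, 2],
    [0, 0, 0, 0, 0, 0, 2],
  ],
)

```text
time: 13.18
ee_pos: [0.5235, -0.024, 0.1346]
ee_rot: [[0.583, 0.813, 0.002], [0.813, -0.583, -0.0], [0.001, 0.002, -1.0]]
force: [0.8, -1.7, 0.8]
finger_gap: 0.321
```

```bash
python3 st.py
```

```text
t 13.175 [ 0.5235 -0.024   0.1346] yaw 54.37 levelfix ax,ay 0.0019 -0.0009 F [ 0.8  -1.73  0.83] M [-0.257  0.094 -0.086] gap 27.3 q [-0.15  0.02  2.07 -0.    1.06 -1.1 ]
tip [ 0.5229 -0.0244  0.026 ] delta tool cm [ 0.03 -0.1  -2.2 ] tip above mouth mm -22.0
```

```bash
python3 - <<'E'
from h import *
c=load('w7'); C=np.array([.5224,-.0242])
pts=np.array([[404,212],[288,310],[519,330],[470,232],[330,236],[505,275]])/4+[180,120]
P=np.array([pt(c,u,v,.025,True)[:2] for u,v in pts])
A=np.c_[2*P,np.ones(len(P))]; x=np.linalg.lstsq(A,(P**2).sum(1),rcond=None)[0]; print('centre',x[:2],'r',np.sqrt(x[2]+x[:2]@x[:2]))
d=x[:2]-C; print(np.linalg.norm(d)*1000); a=np.degrees(np.arctan2(d[1],d[0])); print('lobe dir',a,'cam angle', ((164-a)%360)) # jig x yaw -16; angle0 = 164deg, clockwise positive
E
```

```text
centre [ 0.51991396 -0.02387424] r 0.02819360279704016
2.507295905883987
lobe dir 172.53471536122103 cam angle 351.46528463877894
```

>>> servo_tool(
  moves=[
    [0, 0, 0, 0, 0, 0.12, 2],
    [0, 0, 0, 0, 0, 0.12, 2],
    [0, 0, 0, 0, 0, 0.12, 2],
    [0, 0, 0, 0, 0, 0, 2],
  ],
  squeeze=80,
)

```text
time: 13.68
ee_pos: [0.5233, -0.025, 0.1346]
ee_rot: [[0.836, 0.548, 0.001], [0.548, -0.836, -0.003], [-0.001, 0.003, -1.0]]
force: [0.3, -1.4, 1.0]
finger_gap: 0.315
```

```bash
python3 st.py
```

```text
t 13.675 [ 0.5233 -0.025   0.1346] yaw 33.25 levelfix ax,ay 0.0033 0.0005 F [ 0.34 -1.36  1.02] M [-0.238 -0.013  0.001] gap 26.8 q [-0.15  0.02  2.07 -0.    1.06 -0.73]
tip [ 0.5226 -0.0253  0.026 ] delta tool cm [ 0.06 -0.16 -2.2 ] tip above mouth mm -22.0
```

>>> servo_tool(
  moves=[
    [0.03, -0.05, 0, 0.003, 0, 0.15, 2],
    [0, 0, 0, 0, 0, 0.15, 2],
    [0, 0, 0, 0, 0, 0.15, 2],
  ],
)

```text
time: 14.05
ee_pos: [0.523, -0.0252, 0.1346]
ee_rot: [[0.992, 0.124, -0.001], [0.124, -0.992, -0.003], [-0.002, 0.003, -1.0]]
force: [-1.2, -1.6, 2.7]
finger_gap: 0.314
```

```bash
python3 st.py
```

```text
t 14.05 [ 0.523  -0.0252  0.1346] yaw 7.12 levelfix ax,ay 0.0028 0.0015 F [-1.24 -1.63  2.68] M [-0.276  0.231  0.067] gap 26.7 q [-0.15  0.02  2.07 -0.    1.06 -0.27]
tip [ 0.5221 -0.0251  0.026 ] delta tool cm [ 0.03 -0.15 -2.2 ] tip above mouth mm -22.0
```

>>> servo_tool(
  moves=[
    [0.03, -0.05, 0, 0.003, 0, 0.13, 2],
    [0, 0, 0, 0, 0, 0.12, 2],
    [0, 0, 0, 0, 0, 0.1, 2],
  ],
)

```text
time: 14.42
ee_pos: [0.5227, -0.0253, 0.1346]
ee_rot: [[0.974, -0.228, -0.003], [-0.228, -0.974, -0.002], [-0.003, 0.003, -1.0]]
force: [-0.8, -1.2, 1.3]
finger_gap: 0.318
```

```bash
python3 st.py; python3 -c "
from h import *
p,d=shot('wrist','w11')
cv2.imwrite('pics/w11c.png',cv2.resize(p[120:300,160:400],None,fx=3,fy=3,interpolation=2))"
```

```text
t 14.425 [ 0.5227 -0.0253  0.1346] yaw -13.17 levelfix ax,ay 0.0025 0.0027 F [-0.77 -1.2   1.32] M [-0.254  0.051  0.022] gap 27.0 q [-0.15  0.02  2.07 -0.    1.06  0.08]
tip [ 0.5217 -0.0248  0.026 ] delta tool cm [ 0.01 -0.13 -2.2 ] tip above mouth mm -22.0
```

View pics/w11c.png

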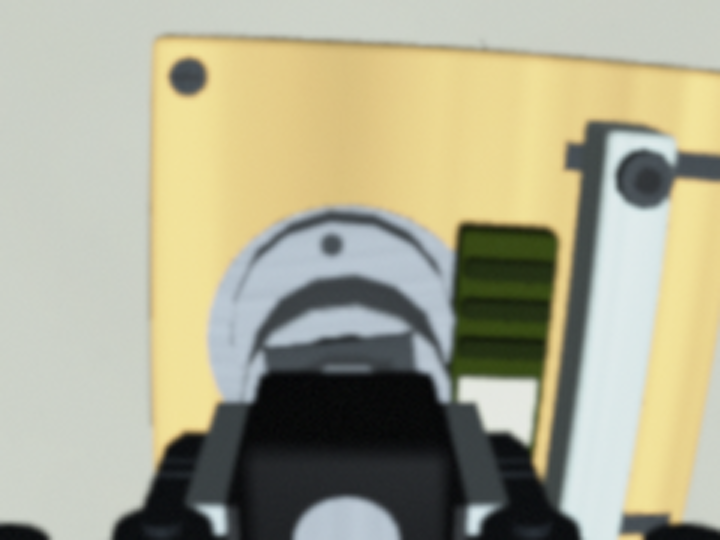

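The disc (crop 335,300) is now close to the green moulding (500,300), which still stands a few mm off the fence. From here I'll use small steps and read the torque.

>>> servo_tool(
  moves=[
    [0, -0.04, 0, 0.002, 0.002, 0.08, 2],
    [0, 0, 0, 0, 0, 0.08, 2],
  ],
)

```text
time: 14.72
ee_pos: [0.5224, -0.0252, 0.1346]
ee_rot: [[0.925, -0.38, -0.002], [-0.38, -0.925, -0.002], [-0.001, 0.002, -1.0]]
force: [-0.9, -0.7, 1.9]
finger_gap: 0.309
```

```bash
python3 st.py
```

```text
t 14.725 [ 0.5224 -0.0252  0.1346] yaw -22.32 levelfix ax,ay 0.0024 0.0013 F [-0.87 -0.68  1.85] M [-0.146  0.049  0.015] gap 26.2 q [-0.15  0.02  2.07 -0.    1.06  0.24]
tip [ 0.5217 -0.0247  0.026 ] delta tool cm [ 0.   -0.12 -2.2 ] tip above mouth mm -22.0
```

>>> servo_tool(
  moves=[
    [0, 0, 0, 0, 0, 0.08, 2],
    [0, 0, 0, 0, 0, 0.08, 2],
  ],
)

```text
time: 14.98
ee_pos: [0.5222, -0.0251, 0.1346]
ee_rot: [[0.854, -0.521, -0.003], [-0.521, -0.854, -0.002], [-0.001, 0.003, -1.0]]
force: [-0.5, -1.1, 1.2]
finger_gap: 0.314
```

```bash
python3 st.py
```

```text
t 14.975 [ 0.5222 -0.0251  0.1346] yaw -31.39 levelfix ax,ay 0.0027 0.0014 F [-0.55 -1.1   1.24] M [-0.281  0.124  0.078] gap 26.7 q [-0.15  0.02  2.07 -0.    1.06  0.4 ]
tip [ 0.5216 -0.0245  0.026 ] delta tool cm [-0.   -0.11 -2.2 ] tip above mouth mm -22.0
```

>>> servo_tool(
  moves=[
    [0, 0, 0, 0, 0, 0.06, 2],
  ],
)

```text
time: 15.1
ee_pos: [0.5222, -0.0251, 0.1347]
ee_rot: [[0.822, -0.57, -0.003], [-0.57, -0.822, -0.002], [-0.001, 0.003, -1.0]]
force: [-0.0, -1.5, 1.6]
finger_gap: 0.311
```

```bash
python3 st.py
```

```text
t 15.1 [ 0.5222 -0.0251  0.1347] yaw -34.74 levelfix ax,ay 0.0028 0.0013 F [-0.02 -1.51  1.61] M [-0.277  0.134  0.021] gap 26.4 q [-0.15  0.02  2.07 -0.    1.06  0.46]
tip [ 0.5216 -0.0244  0.0261] delta tool cm [-0.01 -0.11 -2.2 ] tip above mouth mm -21.9
```

>>> servo_tool(
  moves=[
    [0, 0, 0, 0, 0, 0.06, 2],
  ],
)

```text
time: 15.22
ee_pos: [0.5221, -0.025, 0.1346]
ee_rot: [[0.787, -0.617, -0.003], [-0.617, -0.787, -0.002], [-0.001, 0.003, -1.0]]
force: [-0.8, -1.9, 2.0]
finger_gap: 0.317
```

```bash
python3 st.py; python3 -c "
from h import *
p,d=shot('wrist','w12')
cv2.imwrite('pics/w12c.png',cv2.resize(p[120:300,160:400],None,fx=3,fy=3,interpolation=2))"
```

```text
t 15.225 [ 0.5221 -0.025   0.1346] yaw -38.09 levelfix ax,ay 0.003 0.0013 F [-0.83 -1.87  1.96] M [-0.23  0.08  0.08] gap 26.9 q [-0.15  0.02  2.07 -0.    1.06  0.52]
tip [ 0.5215 -0.0243  0.026 ] delta tool cm [-0.  -0.1 -2.2] tip above mouth mm -22.0
```

View pics/w12c.png

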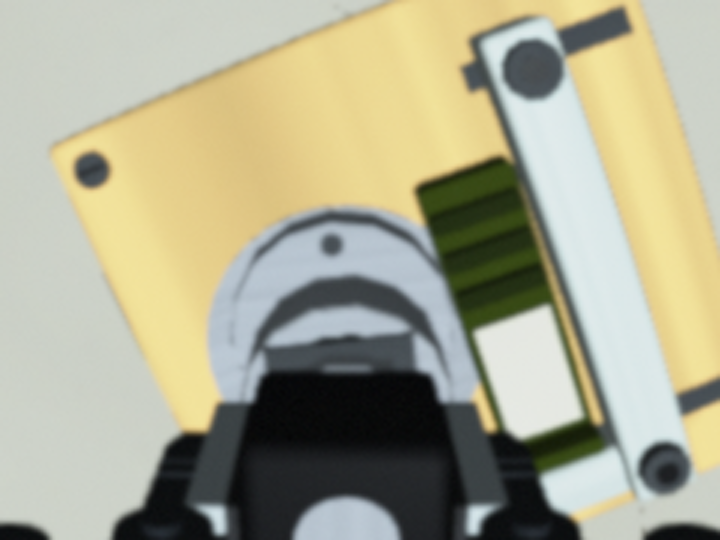

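The moulding has been pushed close to the fence, with a narrow gap left at the lower end (590,400). I'll keep taking small steps.

>>> servo_tool(
  moves=[
    [0, 0, 0, 0, 0, 0.05, 2],
  ],
)

```text
time: 15.4
ee_pos: [0.5221, -0.025, 0.1346]
ee_rot: [[0.756, -0.655, -0.003], [-0.655, -0.756, -0.002], [-0.001, 0.003, -1.0]]
force: [-1.6, -1.3, 1.7]
finger_gap: 0.313
```

```bash
python3 st.py
```

```text
t 15.4 [ 0.5221 -0.025   0.1346] yaw -40.91 levelfix ax,ay 0.0031 0.0012 F [-1.63 -1.25  1.66] M [-0.288  0.087  0.091] gap 26.6 q [-0.15  0.02  2.07 -0.    1.06  0.57]
tip [ 0.5215 -0.0243  0.026 ] delta tool cm [-0.01 -0.1  -2.2 ] tip above mouth mm -22.0
```

>>> servo_tool(
  moves=[
    [0, 0, 0, 0, 0, 0.05, 2],
  ],
)

```text
time: 15.52
ee_pos: [0.522, -0.0249, 0.1346]
ee_rot: [[0.723, -0.69, -0.003], [-0.69, -0.723, -0.002], [-0.001, 0.003, -1.0]]
force: [-0.7, -1.9, 2.1]
finger_gap: 0.308
```

```bash
python3 st.py
```

```text
t 15.525 [ 0.522  -0.0249  0.1346] yaw -43.66 levelfix ax,ay 0.0033 0.0011 F [-0.67 -1.93  2.14] M [-0.271  0.087  0.092] gap 26.2 q [-0.15  0.02  2.07 -0.    1.06  0.61]
tip [ 0.5215 -0.0243  0.026 ] delta tool cm [-0.01 -0.1  -2.2 ] tip above mouth mm -22.0
```

>>> servo_tool(
  moves=[
    [0, 0, 0, 0, 0, 0.05, 2],
  ],
)

```text
time: 15.65
ee_pos: [0.522, -0.0249, 0.1346]
ee_rot: [[0.69, -0.724, -0.003], [-0.724, -0.69, -0.002], [-0.001, 0.003, -1.0]]
force: [-0.0, -1.8, 2.8]
finger_gap: 0.314
```

```bash
python3 st.py
```

```text
t 15.65 [ 0.522  -0.0249  0.1346] yaw -46.4 levelfix ax,ay 0.0034 0.0011 F [-0.04 -1.75  2.8 ] M [-0.334  0.061  0.086] gap 26.7 q [-0.15  0.02  2.07 -0.    1.06  0.66]
tip [ 0.5215 -0.0242  0.026 ] delta tool cm [-0.01 -0.09 -2.2 ] tip above mouth mm -22.0
```

```bash
echo "print('eff',s['joint_efforts'][5].round(3))" >> st.py
```

>>> servo_tool(
  moves=[
    [0, 0, 0, 0, 0, 0.05, 2],
  ],
)

```text
time: 15.78
ee_pos: [0.5219, -0.0248, 0.1346]
ee_rot: [[0.654, -0.756, -0.003], [-0.756, -0.654, -0.002], [-0.001, 0.004, -1.0]]
force: [0.2, -1.7, 2.2]
finger_gap: 0.316
```

```bash
python3 st.py
```

```text
t 15.775 [ 0.5219 -0.0248  0.1346] yaw -49.15 levelfix ax,ay 0.0035 0.001 F [ 0.2  -1.66  2.22] M [-0.288  0.05   0.048] gap 26.9 q [-0.15  0.02  2.07 -0.    1.06  0.71]
tip [ 0.5215 -0.0241  0.026 ] delta tool cm [-0.   -0.09 -2.2 ] tip above mouth mm -22.0
eff -0.25
```

>>> servo_tool(
  moves=[
    [0, 0, 0, 0, 0, 0.04, 2],
  ],
)

```text
time: 15.9
ee_pos: [0.5219, -0.0248, 0.1346]
ee_rot: [[0.625, -0.78, -0.003], [-0.78, -0.625, -0.002], [-0.001, 0.004, -1.0]]
force: [-0.6, -1.7, 2.0]
finger_gap: 0.318
```

```bash
python3 st.py
```

```text
t 15.9 [ 0.5219 -0.0248  0.1346] yaw -51.3 levelfix ax,ay 0.0037 0.0009 F [-0.6  -1.72  2.03] M [-0.298  0.051  0.163] gap 27.1 q [-0.15  0.02  2.07 -0.    1.06  0.75]
tip [ 0.5215 -0.0241  0.026 ] delta tool cm [-0.   -0.09 -2.2 ] tip above mouth mm -22.0
eff -0.094
```

>>> servo_tool(
  moves=[
    [0, 0, 0, 0, 0, 0.04, 2],
  ],
)

```text
time: 16.02
ee_pos: [0.5218, -0.0247, 0.1346]
ee_rot: [[0.596, -0.803, -0.004], [-0.803, -0.596, -0.002], [-0.001, 0.004, -1.0]]
force: [-0.2, -1.5, 2.1]
finger_gap: 0.315
```

```bash
python3 st.py;  python3 -c "
from h import *
p,d=shot('wrist','w13')
cv2.imwrite('pics/w13c.png',cv2.resize(p[120:300,160:400],None,fx=3,fy=3,interpolation=2))"
```

```text
t 16.025 [ 0.5218 -0.0247  0.1346] yaw -53.41 levelfix ax,ay 0.004 0.0008 F [-0.16 -1.51  2.07] M [-0.224  0.095  0.289] gap 26.7 q [-0.15  0.02  2.07 -0.    1.06  0.78]
tip [ 0.5214 -0.0241  0.026 ] delta tool cm [ 0.   -0.09 -2.2 ] tip above mouth mm -22.0
eff 0.051
```

View pics/w13c.png

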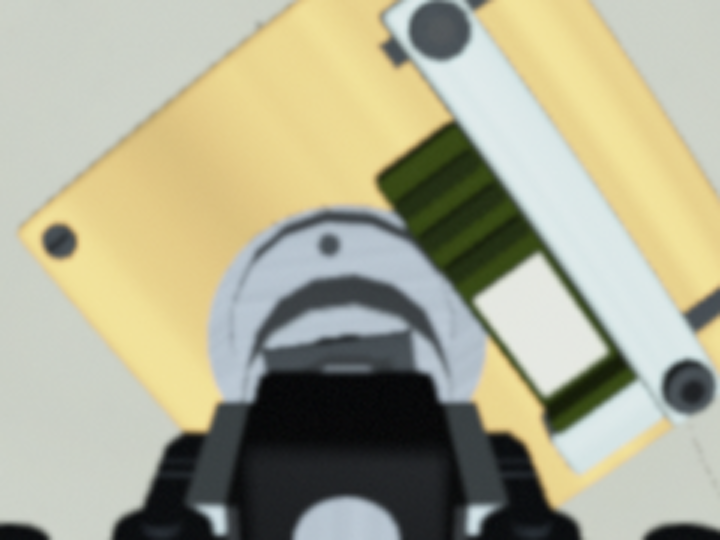

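The moulding now lies square against the fence with no gap in the crop, and torque is climbing (0.05 → 0.16 → 0.29 N m). One more small step.

>>> servo_tool(
  moves=[
    [0, 0, 0, 0, 0, 0.03, 2],
  ],
)

```text
time: 16.2
ee_pos: [0.5218, -0.0247, 0.1346]
ee_rot: [[0.572, -0.82, -0.004], [-0.82, -0.572, -0.002], [-0.001, 0.004, -1.0]]
force: [0.9, -1.0, 1.3]
finger_gap: 0.317
```

```bash
python3 st.py
```

```text
t 16.2 [ 0.5218 -0.0247  0.1346] yaw -55.08 levelfix ax,ay 0.0041 0.0007 F [ 0.9  -0.95  1.34] M [-0.246  0.048  0.443] gap 27.0 q [-0.15  0.02  2.07 -0.    1.06  0.81]
tip [ 0.5214 -0.024   0.026 ] delta tool cm [ 0.   -0.08 -2.2 ] tip above mouth mm -22.0
eff 0.174
```

>>> servo_tool(
  moves=[
    [0, 0, 0, 0, 0, 0, 2],
    [0, 0, 0, 0, 0, 0, 2],
    [0, 0, 0, 0, 0, 0, 2],
  ],
)

```text
time: 16.58
ee_pos: [0.5218, -0.0246, 0.1346]
ee_rot: [[0.575, -0.818, -0.004], [-0.818, -0.575, -0.002], [-0.0, 0.004, -1.0]]
force: [-0.7, -1.9, 1.6]
finger_gap: 0.316
```

```bash
python3 st.py
```

```text
t 16.575 [ 0.5218 -0.0246  0.1346] yaw -54.9 levelfix ax,ay 0.0043 0.0005 F [-0.71 -1.88  1.58] M [-0.256  0.064  0.302] gap 26.8 q [-0.15  0.02  2.07 -0.    1.06  0.81]
tip [ 0.5214 -0.024   0.026 ] delta tool cm [ 0.   -0.09 -2.2 ] tip above mouth mm -22.0
eff 0.3
```

>>> servo_tool(
  moves=[
    [0, 0, 0, 0, 0, 0, 3.2],
    [0, 0, 0, 0, 0, 0, 4.5],
    [0, 0, 0, 0, 0, 0, 5.5],
    [0, 0, 0, 0, 0, 0, 5.5],
  ],
)

```text
time: 17.08
ee_pos: [0.5212, -0.0239, 0.1336]
ee_rot: [[0.573, -0.819, -0.005], [-0.819, -0.573, 0.0], [-0.003, 0.004, -1.0]]
force: [0.5, 0.7, 0.2]
finger_gap: 0.642
```

```bash
python3 st.py;  python3 -c "
from h import *
p,d=shot('wrist','w14')
cv2.imwrite('pics/w14c.png',cv2.resize(p[120:320,160:400],None,fx=3,fy=3,interpolation=2))"
```

```text
t 17.075 [ 0.5212 -0.0239  0.1336] yaw -55.02 levelfix ax,ay 0.004 0.0034 F [0.5  0.75 0.17] M [ 0.023 -0.01  -0.022] gap 54.6 q [-0.15  0.02  2.07 -0.    1.06  0.81]
tip [ 0.5206 -0.023   0.025 ] delta tool cm [ 0.12 -0.09 -2.3 ] tip above mouth mm -23.0
eff -0.0
```

View pics/w14c.png

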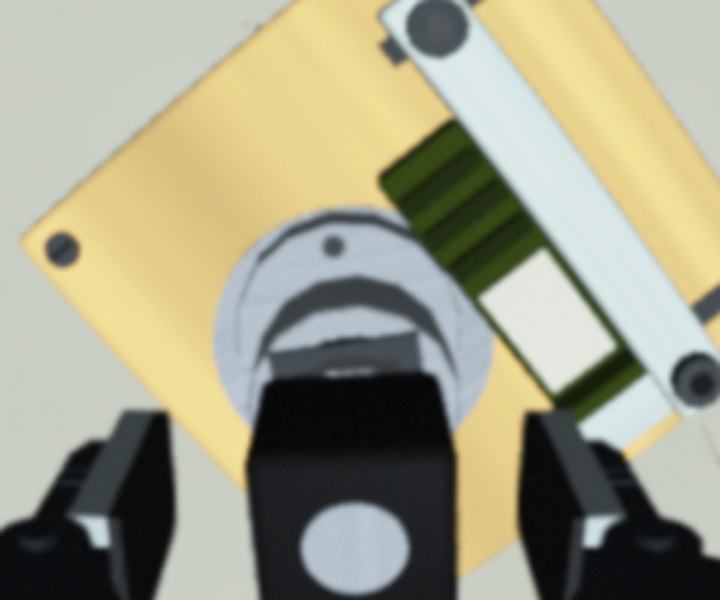

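Fingers are clear of the head on both sides and the moulding still lies square on the fence. Retreating straight up.

>>> servo_tool(
  moves=[
    [0.1, 0, -1, 0.003, 0.002, 0, 5.5],
    [0, 0, -2, 0, 0, 0, 5.5],
    [0, 0, -4, 0, 0, 0, 5.5],
    [0, 0, -4, 0, 0, 0, 5.5],
    [0, 0, -4, 0, 0, 0, 5.5],
    [0, 0, 0, 0, 0, 0, 5.5],
  ],
)

```text
time: 17.88
ee_pos: [0.5222, -0.025, 0.2918]
ee_rot: [[0.573, -0.82, 0.002], [-0.82, -0.573, 0.0], [0.001, -0.002, -1.0]]
force: [0.1, -0.5, -0.5]
finger_gap: 0.643
```

```bash
python3 - <<'E'
from h import *
p,d=shot('wrist','w15'); a=cv2.resize(p[100:290,170:380],None,fx=3,fy=3,interpolation=2)
cv2.imwrite('pics/w15c.png',a)
q,_=shot('scene','s15'); cv2.imwrite('pics/s15c.png',cv2.resize(q[150:320,150:380],None,fx=3,fy=3,interpolation=2))
s=arm.observe();print(s['time'],s['ee_pos'],s['force'])
E
```

```text
17.975 [ 0.52051739 -0.02479033  0.28728992] [-0.11686767  0.03087446 -0.75364341]
```

View pics/w15c.png

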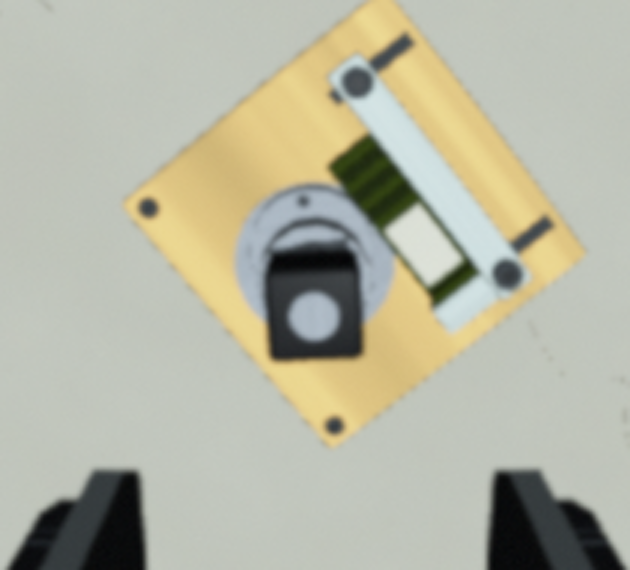

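View pics/s15c.png

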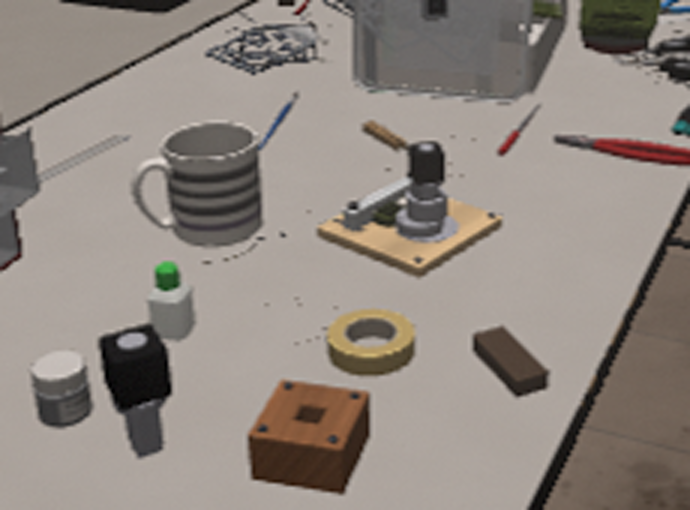

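The key stands upright in the socket (wrist crop 314,317), the moulding is flush on the fence, and the bystanders are in place in the scene view. One numeric check of squareness and key angle before handing in.

```bash
python3 - <<'E'
from h import *
c=load('w15')
def w(x,y,z): return pt(c,170+(x+.5)/3-.5,100+(y+.5)/3-.5,z,True)
def ang(a,b,z,m=90):
    e=w(*b,z)-w(*a,z); return np.degrees(np.arctan2(e[1],e[0]))%m
print('head bottom edge',ang((277,357),(358,354),.092),'side L',ang((268,290),(274,352),.092),'disc',w(314,317,.092))
p=c['p'];hsv=cv2.cvtColor(p,40)
g=((hsv[...,0]>30)&(hsv[...,0]<60)&(hsv[...,1]>120)&(hsv[...,2]<140)).astype(np.uint8)
k=np.zeros_like(g);k[140:210,275:335]=g[140:210,275:335]
pts=np.argwhere(k)[:,::-1];P=np.array([pt(c,u,v,.022,True)[:2] for u,v in pts],np.float32)*1000
print('part',cv2.minAreaRect(cv2.convexHull(P)))
f=(((hsv[...,1]<40)&(hsv[...,2]>205))).astype(np.uint8);k=np.zeros_like(f);k[112:205,275:350]=f[112:205,275:350]
n,l,s_,_=cv2.connectedComponentsWithStats(k); i=1+np.argmax(s_[1:,4]);print(s_[i])
pts=np.argwhere(l==i)[:,::-1];P=np.array([pt(c,u,v,.032,True)[:2] for u,v in pts],np.float32)*1000
print('fence',cv2.minAreaRect(cv2.convexHull(P)))
t0=load('scene0')['p'].astype(int);t1=load('s15')['p'].astype(int)
d=(abs(t0-t1).sum(2)>60).astype(np.uint8); d[:, 420:]=0
n,l,s_,ce=cv2.connectedComponentsWithStats(d); print([tuple(x) for x in s_[1:] if x[4]>25])
E
```

```text
head bottom edge 37.08443143948388 side L 39.504480186165694 disc [ 0.52106258 -0.02457116  0.092     ]
part ((552.964111328125, -40.023475646972656), (61.26103210449219, 16.7769775390625), 73.91397094726562)
[287 127  53  65 849]
fence ((571.4014282226562, -39.131256103515625), (74.99520111083984, 12.778565406799316), 74.19268035888672)
[(np.int32(261), np.int32(0), np.int32(159), np.int32(80), np.int32(6612)), (np.int32(275), np.int32(81), np.int32(33), np.int32(76), np.int32(1483)), (np.int32(285), np.int32(197), np.int32(14), np.int32(19), np.int32(196)), (np.int32(274), np.int32(220), np.int32(15), np.int32(10), np.int32(60)), (np.int32(290), np.int32(223), np.int32(12), np.int32(7), np.int32(46)), (np.int32(243), np.int32(268), np.int32(19), np.int32(24), np.int32(329))]
```

```bash
python3 -c "
from station import arm
arm.close_job(); print(arm.observe()['time'])"
```

```text
the job is handed in; nothing more can be done
the job is handed in; nothing more can be done
```

I handed the job in at about 18 s of the 69 s allowed. The key stands in the cam's socket and the moulding is clamped against the fence. The hand-in reported no verdict.

**What I did:** I took the smaller key from the wooden block, lowered it to the floor of the socket, and turned it about 109° clockwise in one hold. The torque rose from about 0.06–0.09 N m to 0.44 N m. I held it there (0.30 N m at the end of the hold), let go and moved straight up.

**Last checks:**
- **Key:** before release its tip was about 22 mm below the socket mouth. Afterwards it looked upright and centred within about 2 mm.
- **Moulding:** it lies flush and square to the fence, at 73.9° against 74.2°.
- **Other things on the table:** comparing the side camera's pictures from before and after showed changes only at the arm, block, jig and key.

**What disagreed or stayed unmeasured:**
- **Key angle:** after release it read about 37–39.5°, where the gripper's angle at release gave 35°. This fits the looseness of the key in the socket and my hand-picked edges. The cam's face moved less than about 1° relative to the gripper between the pictures before and after release.
- **Clamping force:** I judged it from the torque only. I could not measure it directly after letting go.
- **Cam disc fit:** an early attempt to read the cam's starting angle from its outline did not fit and I dropped it.

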